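# Clamp the gel tray in its casting stand with the draw latch

## Task

Close up the casting stand: stand the gate with the steel keeper hook in the stand's bed, behind the gel tray with the hook facing away from the tray, swing the wire loop over and drop its cross bar behind the hook, then swing the lever over and press it fully down past centre so that gate and tray are clamped tight. Let go of everything, and leave the plain gate and the other things on the bench alone.

Things in the scene. Friction and masses are not known exactly. Their poses are not given: they have to be found in the camera images.
- stand: White gel-casting stand, fixed. Origin on the bench under the bed; +x from the lever end along the bed to its open end, yaw 65 to 95 degrees; z up. Sizes in mm: base plate x -80 to 97, 96 wide, top z 8. Dam wall x -35 to -23, top z 38. Rails y +-42 to +-47, x -28 to 87, top z 28; the bed between them is 84 wide. Lever pivot, along y, at x -60, z 26.
- bed_end (a point): Where the gate's origin is once all is clamped: on the stand's base plate at stand x 54.5, y 0, z 8 mm.
- keeper_gate: Loose white gate, 0.1 to 0.2 kg, steel keeper hook on its back (+x). Origin centre of wall's underside. In mm: wall x -7 to 7, 76 wide (y), 32 high; grip block on top 12 thick (x), 36 wide (y), z 32 to 66. Keeper 50 wide: shelf x 7 to 32, top z 9, on feet; nose above it x 7 to 13, z 24 to 30. In the bed its -x face meets the tray, its +x along the stand's +x.
- keeper (a point): Centre of the loop's bar when latched, in the gate: x 10.5, y 0, z 12.5 mm. The bar goes down outside the nose on to the shelf (bar at gate x 17 to 30), then is drawn in under the nose to the back face by the lever.
- plain_gate: Loose white gate of the same wall and grip block but with no hook, only a flat foot 34 by 72 by 5 mm. Not needed: leave it alone.
- gel_tray: Clear gel tray 74x72x16 mm with a gel, lying loose in the stand's bed. Origin centre of its underside. Its own x axis is across the bed; along the stand's x its ends (solid) are 35 mm either side of the origin. Starts up to 5 mm short of the dam; clamped, its origin is at stand x 12 mm.
- lever (a joint): Lever angle, rad: 0 = shut, level and pointing to stand -x; grows as it swings up and over towards +x; 1.57 upright, stop at 2.2. Stiff hinge (0.15 N m), stays where left; starts 1.3 to 2.0. With the loop hooked it passes dead centre at about 0.25 and then stays shut.
- lever_grip (a point): Centre of the round steel cross grip at the lever's end: cylinder 18 mm diameter, 24 long along y, 102 mm from the pivot. At lever value q it is at stand x = -60 - 102 cos q, z = 26 + 102 sin q mm.
- loop_eye (a joint): Angle of the loop against the lever, rad. This minus the lever value is the loop's slope above the stand's +x: 0 = level towards +x, 1.57 = upright, more = thrown back over the lever. Nearly free hinge: starts lying back against its stop at 4.0.
- loop_axle (a point): Centre of the axle on the lever about which the loop turns, 18 mm from the lever pivot: at lever value q, stand x = -60 - 18 cos(q - 0.245), z = 26 + 18 sin(q - 0.245) mm.
- loop: Steel wire loop, 80 g, 106 mm wide over its arms' centres, outside the rails; wire 7 mm thick. Origin on its axle, x along the arms. It stretches up to 12 mm along x on a spring of 3 N/mm. With the lever beyond about 1.9 the bar reaches past the nose of a gate against the tray; pulling the loop that way drags the lever along.
- loop_bar (a point): Centre of the loop's cross bar (7 mm thick, along y), 137.5 mm from the axle unstretched.
- loop_grip (a point): Centre of the loop's finger grip: steel cylinder 16 mm diameter, 20 long along y, 34 mm beyond the bar; in the loop's frame x 171.5, z 12 mm.
- petri_dish: Petri dish, 66 mm across, 16 high, bystander.
- gel_comb: Gel comb, 84 long, 9 high, bystander.
- beaker: Beaker, 53 mm across, 70 high, bystander.
- reagent_bottle: Screw-cap bottle, 56 mm across, 106 high, bystander.
- timer: Bench timer 41x70x56 mm, bystander.
- vial: Vial 25 mm across, 50 high, bystander.
Not all that is in view belongs to the job. What is shaped like the keeper_gate but green or red is not meant.

How it is judged:
By the outcome, as a careful person would: the job done as asked, in the order asked, and still so for the second after the job is handed in, with the robot touching nothing.
It also fails if it takes over 72 s, if anything falls off the work surface, if the arm or the gripper's body presses on something with over 40 N, if the wrist force passes 120 N, or if a joint passes its speed limit or range.

## Robot

A 7-joint arm with a two-finger parallel gripper is mounted at the origin on a cart in front of the work surface, level with it; the furniture and walls round the work are solid. World frame = base frame: x ahead of the robot, y to its left, z up, the work surface at z = 0. Lengths are in m, angles in rad, forces in N, time in s.
With the tool pointing down it reaches from about 0.425 to 0.925 m from the base axis. Payload 6.8 kg.
Tool frame: the origin (TCP) lies midway between the tips of the shut fingers; the grasp point (between the pads) lies r.grip_point_offset behind it (r.grip_point_offset is the distance from the TCP to the grasp point, in m); z points along the fingers, y is the line along which they close (so a half turn about z gives the same grasp; the last joint's range is limited). The gripper opens to 85 mm and grips with 20 to 120 N. Pads are 22 mm wide; open, the fingers measure 114 mm over their backs; the gripper's body (76 mm by 85 mm) begins 54 mm behind the grasp point. The pads swing forward as they close: fully open they stand 13 mm farther back than shut.
Start: joints at [-1.276, 0.477, 0.022, 1.555, -0.011, 1.109, -0.083], TCP at [0.265, 0.621, 0.231] pointing down, gripper open.
Joint ranges: [-2.96, 2.96], [-0.34, 2.1], [-1.41, 1.46], [0.24, 2.44], [-1.37, 4.51], [0.17, 1.92], [-2.96, 2.96]. Speed limits (rad/s): [2.39, 2.39, 3.14, 3.14, 3.14, 3.14, 3.14].

## Interface

Orientations are given as a rotation vector (axis times angle).
In Python, from bench import r gives the robot as it stands. The module is installed in compiled form; this text tells all that it offers.
- The arm moves only by the shell command python3 -m crank 'ROWS' [FORCE]. ROWS is JSON, a list of rows, each a list of 5 numbers: the shift along the world's x, y, z in units of 200 mm (1.0 is 200 mm), then the turn about the world's z in units of 45 degrees (1.0 is 45 degrees), then the opening, from -1 (shut) to 1 (fully open). In form: [[dx, dy, dz, turn, jaw], ...]. A call has 1 to 8 rows; each row shifts and turns the commanded pose from where the row before left it; what a row does not reach is not made up. A row lasts 1/12 s, in which the tool goes at most 41.7 mm and 7.16 degrees, less where a joint would pass 70% of its speed; a pose out of reach is approached as far as the arm can. A call with a number of a shift or a turn outside -1 to 1 is refused whole. A call with a gripper value outside its range is refused whole. The fingers move at their own pace and stop on an object; FORCE is the grip in N (left out, the last holds). Time passes only in rows, so rows that do not move let the fingers close. It gives the time, the measured TCP pose, the force, the opening and the grip force at its end, in the units of the state.
- r.get_obs(): the state, without advancing time (a new reading comes with each control period).
- r.grab_frame(name): name is "scene" or "top"; returns the picture (400x640x3 uint8, blue, green, red); there is no depth.
- r.camera_model(name): a dict with "fx", "fy", "cx", "cy" (pixels), "R" (3x3) and "t" (3): a world point X has camera coordinates R X + t. Camera axes: x right, y down, z forward; pixel columns grow to the right and rows downward; lengths in m; the calibration is good to about 2 mm. A picture is of the moment at which its call begins. camera_model takes no time and is no camera call.
- r.hand_in(): hands the job in; it is judged then, once.
The state is a dict: "clock": time; "joints": joint angles; "qvel": joint speeds; "tau": joint torques, N m; "tcp_pos": TCP position; "orientation": TCP orientation; "contact_force": force on the tool from outside, world axes, zero at the start; "moment": the same for the moment, N m; "grip_width": finger opening in m; "gripper_force": force on a finger pad.
Only numpy, scipy, OpenCV 4.12 (cv2) and the standard library are available. Lean on these libraries where they do the work, as an engineer would, in place of code of your own. Each camera call takes 0.05 s, during which the arm holds its last target. There are 200 camera calls.

## Working session

There is one attempt and no reset: what is moved stays moved. The work goes in short steps, Python scripts to look and compute and a shell command to move; the robot and the scene stay as the last step left them, time stands still between calls to the robot, and variables do not carry over. Pictures are saved under pics/ and viewed, at most 10 in all, crops included, and the job is handed in when it is done.

```bash
mkdir -p pics; python3 - <<'E'
from bench import r
import cv2,numpy as np
for n in("scene","top"):
    im=r.grab_frame(n); cv2.imwrite(f"pics/{n}0.png",im); m=r.camera_model(n)
    print(n,m["fx"],m["cx"],m["cy"],np.round(-np.array(m["R"]).T@m["t"],3).tolist(),np.round(m["R"],2).tolist())
print(r.get_obs()); print(r.grip_point_offset)
E
```

```text
scene 470.44002597960684 318.80962480896704 201.0383660999857 [-0.325, -0.581, 1.251] [[0.68, -0.73, 0.01], [-0.53, -0.5, -0.69], [0.5, 0.47, -0.73]]
top 456.1766230879954 318.66747336349437 194.21698861630497 [0.193, 0.158, 1.555] [[0.02, -1.0, -0.0], [-0.98, -0.02, -0.21], [0.21, 0.0, -0.98]]
{'clock': 0.1, 'joints': array([-1.27607022,  0.4777133 ,  0.02233602,  1.55631475, -0.01147942,
        1.10929492, -0.08308998]), 'qvel': array([ 0.00052772,  0.00056102,  0.00219838, -0.00163852,  0.00197589,
        0.00095537, -0.00041907]), 'tau': array([ 3.40300947e-03, -5.97757924e+01,  1.61282871e+00, -2.81951755e+01,
        1.27794643e-02,  5.04906027e-03,  4.53515054e-05]), 'tcp_pos': array([0.26442244, 0.62049479, 0.23044156]), 'orientation': array([-6.28379806e-01, -3.07791110e+00,  2.49854866e-03]), 'contact_force': array([-0.39154122,  0.29451829,  0.09028456]), 'moment': array([-0.045767  ,  0.02404707,  0.01503176]), 'gripper_force': 0.0, 'grip_width': 0.08518510571572474}
0.0187
```

View pics/scene0.png

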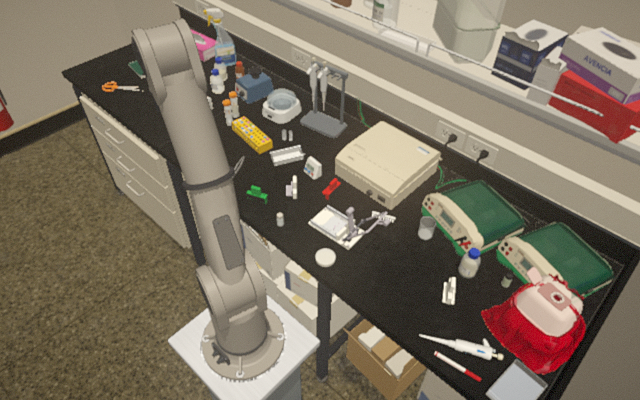

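View pics/top0.png

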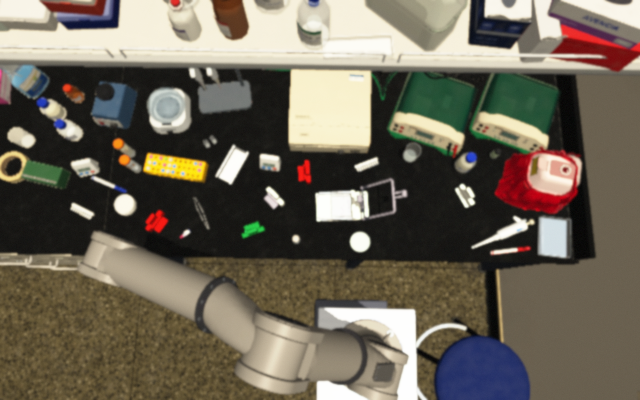

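Scene: the stand is at about (348,225) in scene and (343,205) in top, with the loop thrown back to the right. White gate candidates in top: (273,197) and (464,195). In scene: (293,187) and (449,291). Green at top (252,229) and red at (305,172) and (157,221) are decoys. Next, one close crop.

```bash
python3 - <<'E'
import cv2,numpy as np
s=cv2.imread("pics/scene0.png");t=cv2.imread("pics/top0.png")
def c(im,x,y,w,h,W,H):return cv2.resize(im[y:y+h,x:x+w],(W,H),interpolation=cv2.INTER_CUBIC)
a=np.hstack([c(s,268,168,50,38,266,200),c(s,424,272,50,38,266,200),c(t,248,178,50,38,266,200)])
b=np.hstack([c(s,300,195,100,100,399,400)[:,:],c(t,310,165,100,100,399,400)])
cv2.imwrite("pics/crop1.png",np.vstack([a,b]))
E
```

```text
(no output)
```

View pics/crop1.png

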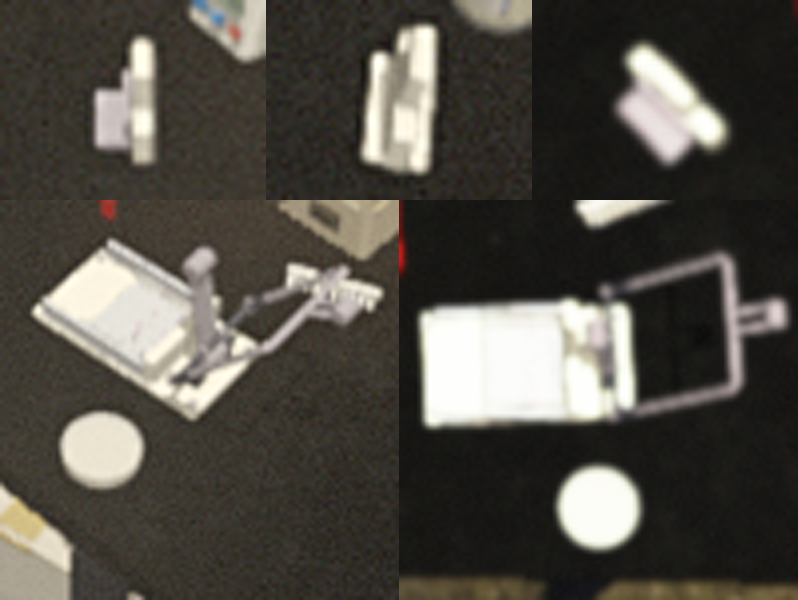

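The gate at top (273,197) / scene (293,187) shows the lilac steel shelf behind a white wall with a grip block, so it's the keeper_gate. The one at (464,195) has only a white foot, so it's the plain gate. Next I'll fit poses with projected models in both views.

```bash
cat > h.py <<'E'
import cv2,numpy as np
from scipy.optimize import minimize
from bench import r
M={n:r.camera_model(n) for n in("scene","top")}
def proj(n,X):
    m=M[n];c=np.atleast_2d(X)@np.array(m["R"]).T+np.array(m["t"])
    return np.c_[m["fx"]*c[:,0]/c[:,2]+m["cx"],m["fy"]*c[:,1]/c[:,2]+m["cy"]]
def tri(ps,pt):
    A=[]
    for n,p in(("scene",ps),("top",pt)):
        m=M[n];P=np.c_[np.array(m["R"]),np.array(m["t"])]
        u=(p[0]-m["cx"])/m["fx"];v=(p[1]-m["cy"])/m["fy"]
        A+=[u*P[2]-P[0],v*P[2]-P[1]]
    A=np.array(A);return np.linalg.lstsq(A[:,:3],-A[:,3],rcond=None)[0]
def pose(x,y,yaw,P,z=0):
    c,s=np.cos(yaw),np.sin(yaw);P=np.atleast_2d(P)
    return np.c_[x+c*P[:,0]-s*P[:,1],y+s*P[:,0]+c*P[:,1],z+P[:,2]]
def box(a,b,c,d,e,f):return np.array([[x,y,z] for x in(a,b) for y in(c,d) for z in(e,f)])/1000
def mask(n,x,y,yaw,boxes,roi,S=8):
    x0,y0,w,h=roi;im=np.zeros((h*S,w*S),np.uint8)
    for b in boxes:
        p=(proj(n,pose(x,y,yaw,b))-[x0,y0]+.5)*S
        cv2.fillConvexPoly(im,cv2.convexHull(np.round(p).astype(np.int32)),255)
    return cv2.GaussianBlur(cv2.resize(im,(w,h),interpolation=cv2.INTER_AREA),(0,0),.6)/255.
GATE=[box(-7,7,-38,38,0,32),box(-6,6,-18,18,32,66),box(7,32,-25,25,0,9),box(7,13,-25,25,24,30)]
def fit(ims,p0,boxes,rois,hi=150.,lo=35.,step=(.008,.008,.1)):
    obs={n:np.clip((cv2.cvtColor(im,6)[rois[n][1]:rois[n][1]+rois[n][3],rois[n][0]:rois[n][0]+rois[n][2]]-lo)/(hi-lo),0,1) for n,im in ims.items()}
    f=lambda p:sum(((mask(n,*p,boxes,rois[n])-obs[n])**2).sum() for n in ims)
    s=np.vstack([p0]+[np.array(p0)+np.eye(3)[i]*step[i] for i in range(3)])
    q=minimize(f,p0,method="Nelder-Mead",options=dict(initial_simplex=s,xatol=1e-4,fatol=.01));return q.x,q.fun
E
python3 - <<'E'
from h import *
ims={n:cv2.imread(f"pics/{n}0.png") for n in M}
g0=tri((292,190),(274,198));print("gate rough",g0)
rois=dict(scene=(278,168,28,36),top=(256,180,36,36))
best=min((fit(ims,(g0[0],g0[1],a),GATE,rois) for a in np.arange(0,6.28,.5)),key=lambda t:t[1])
print("gate",best)
for n in M: print(n,fit({n:ims[n]},best[0],GATE,rois))
# stand: base+rails, only bed part in the top
ST=[box(-80,97,-48,48,0,8),box(-35,-23,-47,47,0,38),box(-28,87,-47,-42,0,28),box(-28,87,42,47,0,28)]
s0=tri((348,226),(345,206));print("stand rough",s0)
roit=dict(scene=(300,195,60,62),top=(308,180,50,50))
for n in (("scene","top"),("scene",),("top",)):
  print(n,min((fit({k:ims[k] for k in n},(s0[0],s0[1],a),ST,roit) for a in(1.2,1.4,1.6)),key=lambda t:t[1]))
# grips: loop grip / lever grip in both
print("loopgrip",tri((382,217),(404,193)),"levergrip",tri((350.5,209.5),(353,199)))
E
```

```text
gate rough [0.51206606 0.32121578 0.00965808]
gate (array([0.51960674, 0.31805157, 2.3804871 ]), np.float64(69.61652463172155))
scene (array([0.51862927, 0.32046144, 2.32549178]), np.float64(35.37736447156794))
top (array([0.52127994, 0.31613137, 2.42413081]), np.float64(19.10001367803135))
stand rough [0.50215102 0.06352393 0.01597853]
('scene', 'top') (array([0.49273579, 0.0797784 , 1.63247142]), np.float64(376.03200781435675))
('scene',) (array([0.4911211 , 0.07949666, 1.62603134]), np.float64(337.6406069789938))
('top',) (array([0.49405432, 0.07996205, 1.64270358]), np.float64(31.855749998728133))
loopgrip [ 0.49377975 -0.0921615   0.1984516 ] levergrip [0.5005266  0.04835463 0.11493386]
```

```bash
cat >> h.py <<'E'
S=(0.493,0.080,1.632)
def st(x,y,z):return pose(*S,np.array([[x,y,z]])/1000)[0]
def levgrip(q):return st(-60-102*np.cos(q),0,26+102*np.sin(q))
def axle(q):return np.array([-60-18*np.cos(q-.245),26+18*np.sin(q-.245)])
def looppt(q,sl,x,z,y=0):
    a=axle(q);return st(a[0]+x*np.cos(sl)-z*np.sin(sl),y,a[1]+x*np.sin(sl)+z*np.cos(sl))
def draw(im,n,P,k,o,col,closed=True):
    p=np.round((proj(n,np.array(P))-o+.5)*k*16).astype(int);cv2.polylines(im,[p.reshape(-1,1,2)],closed,col,1,cv2.LINE_AA,4)
def crop(im,o,w,h,k):return cv2.resize(im[o[1]:o[1]+h,o[0]:o[0]+w],None,fx=k,fy=k,interpolation=cv2.INTER_CUBIC)
E
python3 - <<'E'
from h import *
out=[]
for n,o,go in(("scene",(298,195),(272,165)),("top",(308,165),(250,175))):
    im=cv2.imread(f"pics/{n}0.png");c=crop(im,o,100,98,4)
    for z in(8,):draw(c,n,[st(a,b,z) for a,b in((-80,-48),(97,-48),(97,48),(-80,48))],4,o,(0,0,255))
    for s in(-1,1):draw(c,n,[st(-28,s*44.5,28),st(87,s*44.5,28)],4,o,(0,160,0))
    for q,col in((1.75,(255,0,0)),(1.9,(255,0,255))):
        draw(c,n,[st(-60,0,26),levgrip(q)],4,o,col,False)
        sl=4.0-q;draw(c,n,[looppt(q,sl,0,0,-53),looppt(q,sl,137.5,0,-53),looppt(q,sl,137.5,0,53),looppt(q,sl,0,0,53)],4,o,col,False)
        draw(c,n,[looppt(q,sl,171.5,12,-10),looppt(q,sl,171.5,12,10)],4,o,col)
    g=crop(im,go,50,49,4)
    for b in GATE[:3]:
        P=pose(.5195,.318,2.38,b);draw(g,n,P[[1,3,7,5]],4,go,(0,0,255))
    out.append(np.vstack([c,g] if 0 else [c,cv2.copyMakeBorder(g,0,0,0,200,0)]))
cv2.imwrite("pics/ov.png",np.hstack(out))
E
```

```text
(no output)
```

View pics/ov.png

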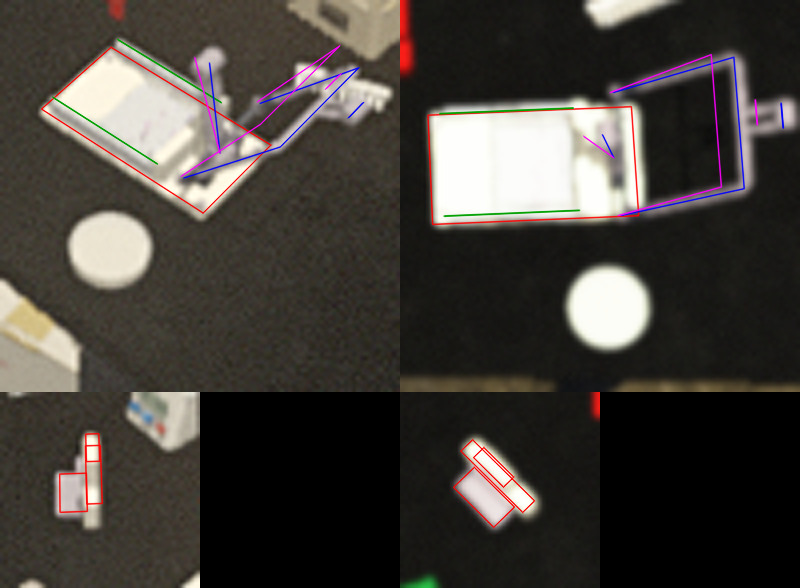

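The overlay shows the stand and gate models on their edges in both views, and the lever matches blue (q about 1.72). Moving above the gate.

```bash
python3 -m crank '[[0.1275,-0.151,0,0.154,1],[0.1275,-0.151,0,0.154,1],[0.1275,-0.151,0,0.154,1],[0.1275,-0.151,0,0.154,1],[0.1275,-0.151,0,0.154,1],[0.1275,-0.151,0,0.154,1],[0.1275,-0.151,0,0.154,1],[0.1275,-0.151,0,0.154,1]]' 40
python3 -m crank '[[0.1275,-0.151,0,0.154,1],[0.1275,-0.151,0,0.154,1],[0,0,-0.2,0,1],[0,0,-0.2,0,1],[0,0,0,0,1],[0,0,0,0,1]]'
```

```text
clock: 0.77
tcp_pos: [0.4694, 0.3775, 0.231]
orientation: [0.884, -3.014, 0.0]
contact_force: [0.4, -0.2, -0.1]
grip_width: 0.0859
gripper_force: 0.0
clock: 1.27
tcp_pos: [0.5179, 0.3181, 0.1495]
orientation: [1.231, -2.884, 0.002]
contact_force: [0.6, 0.3, 1.5]
grip_width: 0.0851
gripper_force: 0.0
```

```bash
python3 -m crank '[[0.007,0,-0.14,0,1],[0,0,-0.14,0,1],[0,0,-0.14,0,1],[0,0,-0.14,0,1],[0,0,0,0,1],[0,0,0,0,-1],[0,0,0,0,-1],[0,0,0,0,-1]]' 50
python3 -m crank '[[0,0,0,0,-1],[0,0,0,0,-1],[0,0,0,0,-1],[0,0,0,0,-1]]'
```

```text
clock: 1.93
tcp_pos: [0.5226, 0.3206, 0.0423]
orientation: [-1.231, 2.885, 0.002]
contact_force: [0.8, 0.3, 0.1]
grip_width: 0.0516
gripper_force: 0.0
clock: 2.27
tcp_pos: [0.5215, 0.3192, 0.0401]
orientation: [-1.232, 2.889, 0.0]
contact_force: [0.4, -0.5, 5.4]
grip_width: 0.0112
gripper_force: 52.6
```

```bash
python3 -m crank '[[0,0,0.1,0,-1],[0,0,0.15,0,-1],[0,0,0.15,0,-1],[-0.02,-0.11,0,-0.119,-1],[-0.02,-0.11,0,-0.119,-1],[-0.02,-0.11,0,-0.119,-1],[-0.02,-0.11,0,-0.119,-1],[-0.02,-0.11,0,-0.119,-1]]'
python3 -m crank '[[-0.02,-0.11,0,-0.119,-1],[-0.02,-0.11,0,-0.119,-1],[-0.02,-0.107,0,-0.119,-1],[0,0,0,0,-1],[0,0,0,0,-1],[0,0,0,0,-1]]'
python3 - <<'E'
from h import *
out=[]
for n,o in(("scene",(270,150)),("top",(290,150))):
    im=r.grab_frame(n);cv2.imwrite(f"pics/{n}1.png",im);out.append(crop(im,o,100,100,4))
cv2.imwrite("pics/c2.png",np.hstack(out));x=r.get_obs();print(x["tcp_pos"],x["orientation"])
E
```

```text
clock: 2.93
tcp_pos: [0.5003, 0.2079, 0.1192]
orientation: [0.523, -3.097, 0.0]
contact_force: [0.3, 0.2, -1.6]
grip_width: 0.0111
gripper_force: 51.7
clock: 3.43
tcp_pos: [0.489, 0.1443, 0.1194]
orientation: [-0.094, 3.14, 0.001]
contact_force: [0.5, 0.6, -1.9]
grip_width: 0.0109
gripper_force: 51.7
[0.48905206 0.14486635 0.11931796] [-9.58572171e-02  3.13997671e+00  9.84319355e-04]
```

View pics/c2.png

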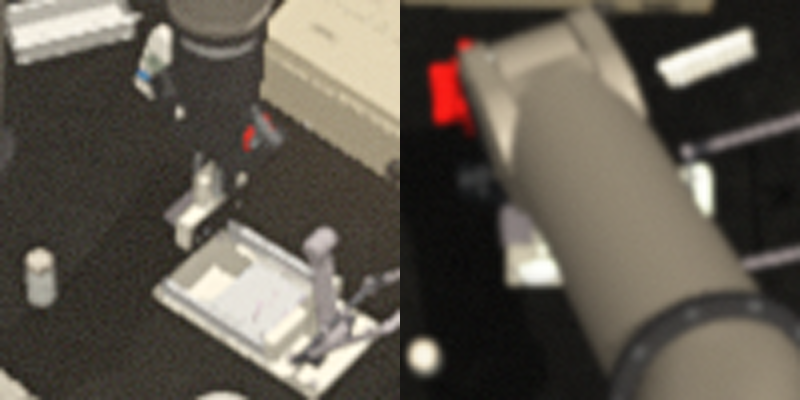

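```bash
python3 - <<'E'
from h import *
im=cv2.cvtColor(cv2.imread("pics/scene1.png"),6).astype(float)
roi=(306,194,16,24);x0,y0,w,h=roi
obs=np.clip((im[y0:y0+h,x0:x0+w]-40)/100,0,1)
print((obs*9).astype(int))
def f(p):
    d,e,dz=p
    o=pose(*[.48905,.14487,1.632],[[e,d,.0792+dz]])[0]
    B=[b+[0,0,o[2]] for b in GATE]
    return ((mask("scene",o[0],o[1],1.632,B,roi)-obs)**2).sum()
for d in np.arange(-.010,.0101,.002):
    print(round(d,3),[round(f((d,e,0)),1) for e in(-.004,-.002,0,.002,.004)])
E
```

```text
[[0 0 0 1 1 0 1 0 1 0 0 1 5 9 9 9]
 [0 0 0 0 0 0 0 1 0 0 0 0 6 9 9 9]
 [0 0 1 0 1 0 1 0 1 0 0 1 6 9 9 9]
 [0 1 0 0 0 0 0 0 0 0 1 3 8 9 9 9]
 [0 0 0 1 0 0 0 0 0 0 5 6 9 9 9 9]
 [0 0 0 0 0 0 0 0 1 4 7 8 9 9 9 9]
 [0 0 0 1 0 0 0 2 5 7 7 7 9 9 9 9]
 [0 0 0 0 0 0 2 5 7 7 7 9 9 9 9 9]
 [0 0 0 0 0 2 5 7 8 7 9 9 9 9 9 9]
 [0 0 1 0 1 5 7 7 8 9 9 9 9 9 9 9]
 [0 0 0 0 1 5 6 7 9 9 9 9 9 9 9 6]
 [1 0 0 0 0 1 4 7 9 9 9 9 9 9 4 0]
 [0 1 0 0 0 0 1 4 9 9 9 9 9 4 0 1]
 [0 0 0 0 0 0 0 2 9 9 9 9 5 0 1 3]
 [0 0 0 1 0 0 0 2 9 9 9 9 3 1 1 3]
 [1 1 0 0 0 0 0 2 9 9 9 9 3 3 2 0]
 [0 0 0 0 0 0 0 1 9 9 9 8 2 3 1 3]
 [0 0 0 0 0 0 0 0 4 8 9 7 1 1 5 9]
 [0 0 0 0 0 0 0 0 0 2 5 3 2 5 9 9]
 [0 0 0 0 0 0 1 0 0 0 1 2 7 9 9 9]
 [0 0 0 0 0 0 0 0 0 0 1 7 9 9 9 9]
 [0 1 0 0 0 0 0 0 0 3 8 9 9 9 9 9]
 [0 1 0 0 0 1 0 0 3 8 9 9 9 9 9 9]
 [0 0 0 1 0 0 0 3 8 9 9 9 9 9 9 9]]
-0.01 [np.float64(94.7), np.float64(90.2), np.float64(82.9), np.float64(77.8), np.float64(73.0)]
-0.008 [np.float64(92.2), np.float64(85.7), np.float64(78.9), np.float64(73.5), np.float64(69.4)]
-0.006 [np.float64(87.9), np.float64(81.0), np.float64(74.4), np.float64(68.7), np.float64(65.0)]
-0.004 [np.float64(83.1), np.float64(76.5), np.float64(69.5), np.float64(64.4), np.float64(60.2)]
-0.002 [np.float64(79.0), np.float64(71.3), np.float64(64.7), np.float64(59.0), np.float64(56.0)]
0.0 [np.float64(72.9), np.float64(66.4), np.float64(59.6), np.float64(54.4), np.float64(51.4)]
0.002 [np.float64(67.5), np.float64(61.1), np.float64(54.7), np.float64(50.2), np.float64(47.4)]
0.004 [np.float64(62.4), np.float64(56.3), np.float64(50.8), np.float64(46.7), np.float64(44.9)]
0.006 [np.float64(58.2), np.float64(53.2), np.float64(48.4), np.float64(45.4), np.float64(45.3)]
0.008 [np.float64(56.2), np.float64(51.7), np.float64(47.8), np.float64(46.6), np.float64(48.1)]
0.01 [np.float64(55.1), np.float64(51.8), np.float64(49.7), np.float64(49.9), np.float64(52.4)]
```

```bash
python3 - <<'E'
from h import *
im=cv2.cvtColor(cv2.imread("pics/scene1.png"),6).astype(float)
roi=(306,194,16,19);x0,y0,w,h=roi
obs=np.clip((im[y0:y0+h,x0:x0+w]-40)/100,0,1)
wt=np.ones((h,w));
for i in range(h): wt[i,max(0,27-i):]=0 if i>10 else 1
wt[14:,13:]=0; wt[17:,12:]=0; wt[18,10:]=0
def f(p):
    d,e,dz=p
    o=pose(*[.48905,.14487,1.632],[[e,d,.0792+dz]])[0]
    B=[b+[0,0,o[2]] for b in GATE]
    return (wt*(mask("scene",o[0],o[1],1.632,B,roi)-obs)**2).sum()
from scipy.optimize import brute
print(brute(f,((-.008,.01),(-.006,.008),(-.004,.004)),Ns=9,full_output=True,finish=None)[:2])
print([(d,round(min(f((d/1000,e/1000,0)) for e in range(-4,9)),1)) for d in range(-8,11,2)])
for c in((-7,38,0),(7,38,0),(-7,38,32),(7,38,32),(32,25,0),(32,25,9),(32,-25,9)):
    print(c,proj("scene",pose(.48905,.14487,1.632,np.array([c])/1000,.0792)).round(1))
# stand corners predicted
for c in((97,48,8),(97,48,0),(97,-48,8),(87,-42,28),(87,42,28)): print(c,proj("scene",st(*c)).round(1))
E
```

```text
(array([ 0.00325,  0.0045 , -0.003  ]), np.float64(5.750513302575932))
[(-8, np.float64(27.1)), (-6, np.float64(23.3)), (-4, np.float64(19.0)), (-2, np.float64(15.1)), (0, np.float64(11.4)), (2, np.float64(8.3)), (4, np.float64(6.4)), (6, np.float64(6.0)), (8, np.float64(6.9)), (10, np.float64(9.1))]
(-7, 38, 0) [[318.4 211.7]]
(7, 38, 0) [[315.2 209.7]]
(-7, 38, 32) [[318.4 205.2]]
(7, 38, 32) [[315.2 203.2]]
(32, 25, 0) [[312. 204.]]
(32, 25, 9) [[312.  202.2]]
(32, -25, 9) [[321.4 194.2]]
(97, 48, 8) [[307.8 221.6]]
(97, 48, 0) [[307.8 223.1]]
(97, -48, 8) [[325.1 206.2]]
(87, -42, 28) [[326.4 204.7]]
(87, 42, 28) [[311.  218.3]]
```

```bash
python3 -m crank '[[0.015,0,-0.08,0,-1],[0,0,-0.08,0,-1],[0,0,-0.07,0,-1],[0,0,-0.065,0,-1],[0,0,0,0,-1],[0,0,0,0,-1]]'
```

```text
clock: 4.03
tcp_pos: [0.4915, 0.1443, 0.0599]
orientation: [0.094, -3.139, 0.0]
contact_force: [0.6, 0.4, -1.1]
grip_width: 0.0108
gripper_force: 51.6
```

```bash
python3 -m crank '[[0,0,-0.03,0,-1],[0,0,-0.025,0,-1],[0,0,0,0,-1],[0,0,0,0,-1]]'
python3 - <<'E'
from h import *
out=[]
for n,o in(("scene",(290,175)),):
    im=r.grab_frame(n);cv2.imwrite(f"pics/{n}2.png",im);out.append(crop(im,o,100,75,8))
cv2.imwrite("pics/c3.png",out[0])
E
```

```text
clock: 4.37
tcp_pos: [0.4919, 0.1437, 0.0493]
orientation: [0.093, -3.14, -0.0]
contact_force: [-0.3, 0.1, -0.9]
grip_width: 0.0112
gripper_force: 51.7
```

View pics/c3.png

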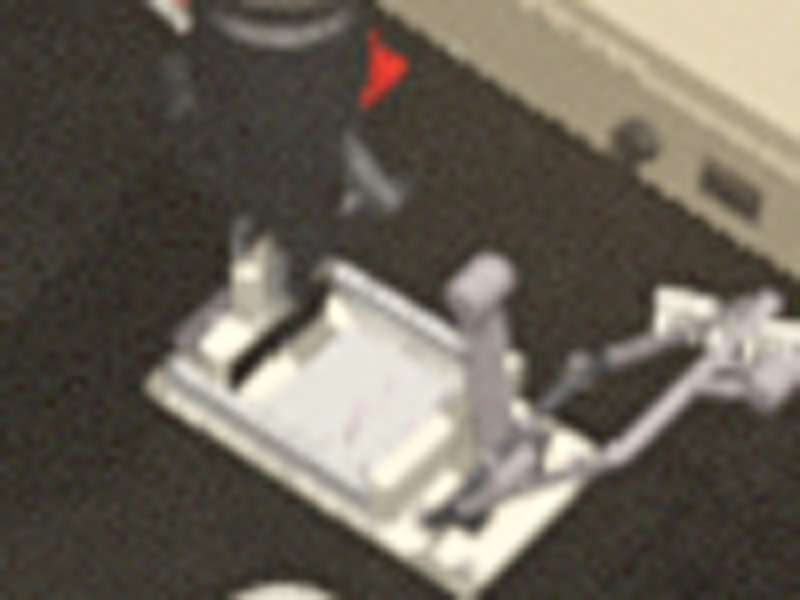

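```bash
python3 -m crank '[[0,-0.015,-0.004,0,-1],[0,-0.01,0,0,-1],[0,0,0,0,-1]]'; python3 -m crank '[[0.001,-0.01,0,0,-1],[0,0,0,0,-1],[0,0,0,0,-1]]';python3 -m crank '[[0.001,-0.01,0,0,-1],[0,0,0,0,-1],[0,0,0,0,-1]]'
```

```text
clock: 4.67
tcp_pos: [0.492, 0.1378, 0.0486]
orientation: [-0.091, 3.14, -0.001]
contact_force: [0.5, -0.4, -2.3]
grip_width: 0.0108
gripper_force: 51.7
clock: 4.92
tcp_pos: [0.4922, 0.1365, 0.0486]
orientation: [-0.092, 3.14, 0.0]
contact_force: [-0.2, -0.1, -0.6]
grip_width: 0.0109
gripper_force: 51.7
clock: 5.17
tcp_pos: [0.4923, 0.1345, 0.0485]
orientation: [0.092, -3.14, 0.0]
contact_force: [-0.1, -0.0, -1.9]
grip_width: 0.0111
gripper_force: 51.7
```

```bash
for i in 1 2 ; do :; done; python3 -m crank '[[0.001,-0.01,0,0,-1],[0,0,0,0,-1],[0,0,0,0,-1]]'|sed -n '2p;4p'; python3 -m crank '[[0.001,-0.01,0,0,-1],[0,0,0,0,-1],[0,0,0,0,-1]]'|sed -n '2p;4p'
python3 - <<'E'
from h import *
im=r.grab_frame("scene");cv2.imwrite("pics/scene3.png",im);cv2.imwrite("pics/c4.png",crop(im,(300,190),66,58,12)[:600,:800])
E
```

```text
tcp_pos: [0.4926, 0.1325, 0.0485]
contact_force: [-0.8, -0.2, -1.9]
tcp_pos: [0.4928, 0.1305, 0.0485]
contact_force: [-0.0, 0.0, -1.6]
```

View pics/c4.png

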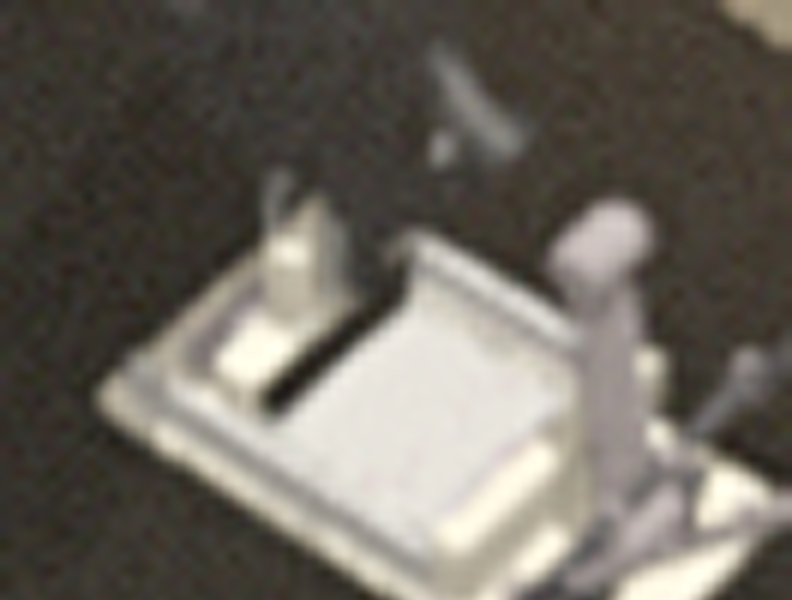

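```bash
python3 -m crank '[[0,-0.005,0,0,-1],[0,0,0,0,-1],[0,0,0,0,-1]]'|sed -n '2p;4p'; python3 -m crank '[[0,-0.005,0,0,-1],[0,0,0,0,-1],[0,0,0,0,-1]]'|sed -n '2p;4p'; python3 -m crank '[[0,-0.005,0,0,-1],[0,0,0,0,-1],[0,0,0,0,-1]]'|sed -n '2p;4p'
python3 - <<'E'
from h import *
# refit stand on top0 with wider model incl. dam; print per-view sensitivity along stand x
ims={n:cv2.imread(f"pics/{n}0.png") for n in M}
ST=[box(-80,97,-48,48,0,8),box(-35,-23,-47,47,0,38),box(-28,87,-47,-42,0,28),box(-28,87,42,47,0,28)]
for n,roi in(("top",(308,182,30,50)),("scene",(300,200,24,45))):
  o=np.clip((cv2.cvtColor(ims[n],6).astype(float)-40)/90,0,1)[roi[1]:roi[1]+roi[3],roi[0]:roi[0]+roi[2]]
  print(n,[(d,round(((mask(n,*pose(*S,[[d/1000,0,0]])[0][:2],S[2],ST,roi)-o)**2).sum(),1)) for d in range(-8,9,2)])
E
```

```text
tcp_pos: [0.4927, 0.1299, 0.0485]
contact_force: [-1.0, 1.5, -1.5]
tcp_pos: [0.4927, 0.1297, 0.0486]
contact_force: [-1.7, 4.6, -1.5]
tcp_pos: [0.4927, 0.1295, 0.0486]
contact_force: [-1.4, 8.1, -2.2]
top [(-8, np.float64(76.5)), (-6, np.float64(58.8)), (-4, np.float64(43.1)), (-2, np.float64(28.7)), (0, np.float64(22.7)), (2, np.float64(27.4)), (4, np.float64(36.9)), (6, np.float64(51.9)), (8, np.float64(64.3))]
scene [(-8, np.float64(84.2)), (-6, np.float64(74.5)), (-4, np.float64(63.6)), (-2, np.float64(55.2)), (0, np.float64(45.9)), (2, np.float64(42.2)), (4, np.float64(43.3)), (6, np.float64(49.6)), (8, np.float64(56.2))]
```

```bash
python3 -m crank '[[0,0.01,0,0,-1],[0,0,0,0,-0.2],[0,0,0,0,-0.2],[0,0,0,0,-0.2],[0,0,0,0,-0.2],[0,0,0,0,-0.2],[0,0,0.08,0,-0.2],[0,0,0.15,0,-0.2]]'; python3 -m crank '[[0,0,0.2,0,-0.2],[0,0,0.2,0,-0.2],[0,0,0.2,0,-0.2],[0,0,0.2,0,-0.2],[0,0,0.15,0,-0.2],[0,0.2,0,0,-0.2],[0,0.2,0,0,-0.2],[0,0.2,0,0,-0.2]]' | head -2
python3 - <<'E'
from h import *
ims={n:r.grab_frame(n) for n in M}
for n in M: cv2.imwrite(f"pics/{n}4.png",ims[n])
o=(298,195);t=(308,165)
cv2.imwrite("pics/c5.png",np.hstack([crop(ims["scene"],o,100,98,4),crop(ims["top"],t,100,98,4)]))
E
```

```text
clock: 7.13
tcp_pos: [0.4904, 0.1286, 0.0924]
orientation: [0.092, -3.134, 0.004]
contact_force: [0.6, -0.1, 0.0]
grip_width: 0.0342
gripper_force: 0.0
clock: 7.8
tcp_pos: [0.4931, 0.2504, 0.2857]
```

View pics/c5.png

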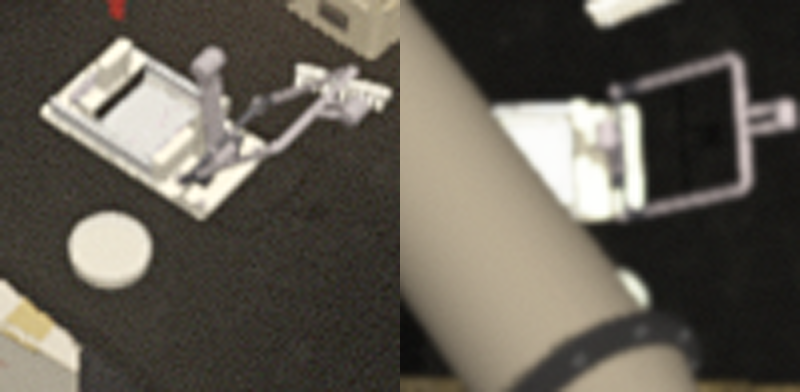

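```bash
python3 - <<'E'
from h import *
print(tri((389,219),(404.1,192.6)), tri((349.9,209.2),(353.3,198.5)))
for q in(1.6,1.65,1.7,1.75,1.8):
    g=looppt(q,4-q,171.5,12);b=[looppt(q,4-q,137.5,0,s*53) for s in(-1,1)];l=levgrip(q)
    print(q,"grip",g.round(3),proj("scene",g).round(1)[0],proj("top",g).round(1)[0],"lev",l.round(3),proj("scene",l).round(1)[0],proj("top",l).round(1)[0],"barends top",[proj("top",x).round(1)[0].tolist() for x in b],"scene",[proj("scene",x).round(1)[0].tolist() for x in b])
E
```

```text
[ 0.50550098 -0.10110054  0.18317275] [0.50040891 0.04868289 0.1167741 ]
1.6 grip [ 0.505 -0.118  0.151] [391.2 229.2] [408.2 194.3] lev [0.496 0.023 0.128] [353.5 212. ] [362.8 197.7] barends top [[395.6, 179.6], [398.3, 212.1]] scene [[391.2, 217.1], [371.8, 237.1]]
1.65 grip [ 0.505 -0.112  0.157] [389.7 226.8] [406.6 194. ] lev [0.496 0.028 0.128] [352.3 211.3] [361.2 197.8] barends top [[394.1, 179.3], [396.8, 211.9]] scene [[389.9, 215.1], [370.4, 235.1]]
1.7 grip [ 0.504 -0.105  0.164] [388.1 224.3] [404.8 193.6] lev [0.496 0.033 0.127] [351.  210.6] [359.6 197.9] barends top [[392.5, 179.0], [395.2, 211.7]] scene [[388.5, 213.2], [369.0, 233.1]]
1.75 grip [ 0.504 -0.098  0.17 ] [386.4 221.9] [402.9 193.3] lev [0.496 0.038 0.126] [349.7 210.1] [358. 198.] barends top [[390.8, 178.7], [393.4, 211.5]] scene [[387.1, 211.3], [367.5, 231.1]]
1.8 grip [ 0.503 -0.091  0.176] [384.6 219.5] [400.9 193. ] lev [0.495 0.043 0.125] [348.5 209.5] [356.4 198.1] barends top [[389.0, 178.4], [391.6, 211.4]] scene [[385.5, 209.5], [365.9, 229.2]]
```

```bash
python3 - <<'E'
from h import *
o=r.get_obs();print(o["joints"].round(2),o["tcp_pos"].round(4))
E
```

```text
[-0.63  0.23  0.04  1.79 -0.01  1.12  1.06] [0.4909 0.2573 0.2845]
```

```bash
python3 -m crank '[[0.005,-0.139,0,-0.154,1],[0.005,-0.139,0,-0.154,1],[0.005,-0.139,0,-0.154,1],[0.005,-0.139,0,-0.154,1],[0.005,-0.139,0,-0.154,1],[0.005,-0.139,0,-0.154,1],[0.005,-0.139,0,-0.154,1],[0.005,-0.139,0,-0.154,1]]' 60 >/dev/null
python3 -m crank '[[0.005,-0.139,0,-0.154,1],[0.005,-0.139,0,-0.154,1],[0.005,-0.139,0,-0.154,1],[0.005,-0.139,0,-0.154,1],[0.005,-0.139,0,-0.152,1],[0,0,0,0,1],[0,0,0,0,1]]'
```

```text
clock: 9.15
tcp_pos: [0.5051, -0.1138, 0.2844]
orientation: [-2.159, -2.282, 0.001]
contact_force: [-0.1, 0.1, -0.3]
grip_width: 0.0855
gripper_force: 0.0
```

```bash
python3 -m crank '[[0,0.05,-0.1,0.007,1],[0,0,-0.15,0,1],[0,0,-0.15,0,1],[0,0,-0.15,0,1],[0,0,-0.12,0,1],[0,0,0,0,1],[0,0,0,0,1]]'
python3 - <<'E'
from h import *
ims={n:r.grab_frame(n) for n in M}
for n in M: cv2.imwrite(f"pics/{n}5.png",ims[n])
cv2.imwrite("pics/c6.png",np.hstack([crop(ims["scene"],(340,180),66,66,6),crop(ims["top"],(360,160),66,66,6)]))
E
```

```text
clock: 9.73
tcp_pos: [0.5049, -0.1008, 0.1499]
orientation: [-2.145, -2.292, 0.003]
contact_force: [0.4, 0.4, 1.1]
grip_width: 0.0854
gripper_force: 0.0
```

View pics/c6.png

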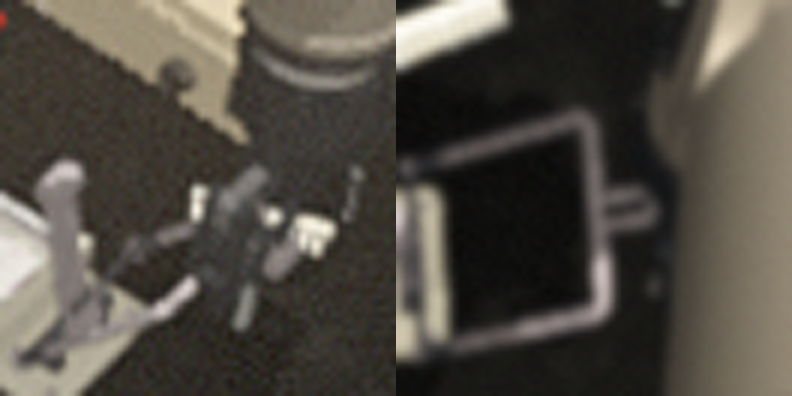

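The picture shows the open fingers straddling the loop's grip (scene about (381,215), top about (403,194)). Closing on it.

```bash
python3 -m crank '[[0,-0.01,0,0,-1],[0,0,0,0,-1],[0,0,0,0,-1],[0,0,0,0,-1],[0,0,0,0,-1],[0,0,0,0,-1],[0,0,0,0,-1],[0,0,0,0,-1]]' 60
```

```text
clock: 10.5
tcp_pos: [0.5054, -0.1042, 0.1506]
orientation: [-2.149, -2.291, 0.001]
contact_force: [-3.4, -1.1, 2.9]
grip_width: 0.0192
gripper_force: 58.6
```

```bash
cat > path.py <<'E'
import numpy as np
def P(phi):
    q=np.interp(-phi,[-.9,-.2],[1.73,2.0]);e=np.interp(-phi,[-.9,-.2],[0,2.]);a=q-.245
    return np.array([-60-18*np.cos(a)+(171.9+e)*np.cos(phi),26+18*np.sin(a)+(171.9+e)*np.sin(phi)])
ph=np.linspace(2.34,-.02,25);p=np.array([P(f) for f in ph]);d=np.diff(p,axis=0)
for i in range(0,24,8): print([[float(round(-.0612*x/200,3)),float(round(.998*x/200,3)),float(round(z/200,3)),0,-1] for x,z in d[i:i+8]], p[i+8].round(1))
E
python3 path.py
```

```text
[[-0.004, 0.063, 0.056, 0, -1], [-0.004, 0.069, 0.049, 0, -1], [-0.004, 0.073, 0.042, 0, -1], [-0.005, 0.077, 0.035, 0, -1], [-0.005, 0.08, 0.027, 0, -1], [-0.005, 0.082, 0.019, 0, -1], [-0.005, 0.084, 0.011, 0, -1], [-0.005, 0.084, 0.003, 0, -1]] [-58.5 215.8]
[[-0.005, 0.084, -0.006, 0, -1], [-0.005, 0.083, -0.014, 0, -1], [-0.005, 0.081, -0.022, 0, -1], [-0.005, 0.079, -0.03, 0, -1], [-0.005, 0.076, -0.038, 0, -1], [-0.004, 0.072, -0.045, 0, -1], [-0.004, 0.068, -0.051, 0, -1], [-0.004, 0.066, -0.057, 0, -1]] [ 63.5 163.5]
[[-0.004, 0.06, -0.063, 0, -1], [-0.003, 0.054, -0.068, 0, -1], [-0.003, 0.047, -0.073, 0, -1], [-0.002, 0.04, -0.077, 0, -1], [-0.002, 0.032, -0.081, 0, -1], [-0.001, 0.023, -0.083, 0, -1], [-0.001, 0.011, -0.085, 0, -1], [-0.0, 0.002, -0.085, 0, -1]] [117.2  40.2]
```

```bash
python3 -m crank '[[-0.004,0.063,0.056,0,-1],[-0.004,0.069,0.049,0,-1],[-0.004,0.073,0.042,0,-1],[-0.005,0.077,0.035,0,-1],[-0.005,0.08,0.027,0,-1],[-0.005,0.082,0.019,0,-1],[-0.005,0.084,0.011,0,-1],[-0.005,0.084,0.003,0,-1]]'
```

```text
clock: 11.17
tcp_pos: [0.4973, 0.0185, 0.1984]
orientation: [-2.149, -2.291, 0.004]
contact_force: [-1.0, -2.3, -3.7]
grip_width: 0.0187
gripper_force: 58.6
```

```bash
python3 -m crank '[[-0.005,0.084,-0.006,0,-1],[-0.005,0.083,-0.014,0,-1],[-0.005,0.081,-0.022,0,-1],[-0.005,0.079,-0.03,0,-1],[-0.005,0.076,-0.038,0,-1],[-0.004,0.072,-0.045,0,-1],[-0.004,0.068,-0.051,0,-1],[-0.004,0.066,-0.057,0,-1]]'
```

```text
clock: 11.83
tcp_pos: [0.4904, 0.141, 0.1452]
orientation: [-2.149, -2.291, 0.002]
contact_force: [-1.9, -3.6, -0.2]
grip_width: 0.0188
gripper_force: 58.5
```

```bash
python3 -m crank '[[-0.004,0.06,-0.063,0,-1],[-0.003,0.054,-0.068,0,-1],[-0.003,0.047,-0.073,0,-1],[-0.002,0.04,-0.077,0,-1],[-0.002,0.032,-0.081,0,-1],[0,0,0,0,-1],[0,0,0,0,-1]]'
```

```text
clock: 12.42
tcp_pos: [0.4873, 0.186, 0.0718]
orientation: [2.149, 2.291, -0.006]
contact_force: [-1.5, -5.1, -0.3]
grip_width: 0.0188
gripper_force: 58.6
```

```bash
python3 -m crank '[[-0.001,0.023,-0.083,0,-1],[-0.001,0.011,-0.085,0,-1],[0,0.002,-0.085,0,-1],[0,0,0,0,-1],[0,0,0,0,-1]]'
python3 - <<'E'
from h import *
im=r.grab_frame("scene");cv2.imwrite("pics/scene6.png",im)
# lever tip: topmost-ish lilac blob near (350,209): print gray patch rows
g=cv2.cvtColor(im,6)[196:226,336:364]
print("\n".join("".join("%4d"%v for v in row) for row in g))
E
```

```text
clock: 12.83
tcp_pos: [0.4873, 0.1935, 0.0224]
orientation: [-2.15, -2.291, 0.004]
contact_force: [-1.8, -5.4, 1.6]
grip_width: 0.0187
gripper_force: 58.5
  55  61  67  67  63  61  63  64  61  65  62  65  63  63  63  63  60  63  63  72  59  58  67  59  67  64  66  65
  60  68  62  61  56  60  63  64  67  62  66  59  62  63  70  63  56  58  63  61  60  68  66  64  66  64  67  67
  61  54  63  61  59  61  65  61  63  58  65  62  58  68  61  66  64  68  66  61  68  62  66  64  60  64  65  69
  59  59  67  64  59  63  63  61  62  59  57  55  62  61  61  56  64  64  64  59  70  69  62  61  62  61  68  69
  58  62  64  61  66  61  67  61  68  62  65  63  64  66  62  60  67  64  61  65  59  62  63  70  57  71  61  67
  61  63  61  60  63  56  67  59  66  64  61  61  63  56  64  63  62  68  65  58  62  66  63  64  67  64  66  63
  61  58  62  63  60  60  65  62  60  60  60  64  62  62  65  63  63  64  61  63  58  60  64  63  65  61  55  63
  59  57  59  64  56  64  60  66  62  62  62  64  61  63  56  56  62  64  63  61  68  62  61  67  57  62  65  66
  53  59  54  62  68  61  61  57  63  60 
[... 1744 characters left out ...]
05 114 110 132 157 133
 228 229 229 229 228 222 219 217 209 201 189 165 137 137 150 150 155 210 195 116  59  64  86  94 109 145 186 182
 229 227 228 225 229 226 224 224 224 202 195 182 146 145 149 150 149 182 167 108  54  55  55  65  90 115 154 180
 229 230 228 222 225 226 222 227 226 216 206 196 158 148 149 148 151 158 150  93  57  58  58  63  98 112 122 141
 227 228 225 218 225 229 229 230 229 230 214 192 154 148 153 152 152 157 128  72  54  52  64  97 112 101  98  79
 229 228 225 223 227 229 229 233 229 218 196 178 152 148 151 152 154 158 134  82  51  64  96 115  92  69  58  62
 229 227 222 226 228 230 230 228 211 179 168 170 156 144 150 147 147 158 206 173  96  92 108  92  71  55  52  59
```

```bash
python3 - <<'E'
from h import *
a=cv2.cvtColor(cv2.imread("pics/scene4.png"),6);b=cv2.cvtColor(cv2.imread("pics/scene6.png"),6)
for im in(a,b):
    g=im[200:214,336:362].astype(float);
    print([int(x) for x in g[8]],[int(x) for x in g[11]])
for q in(1.6,1.7,1.8,1.9,2.0): print(q,proj("scene",pose(.4935,.0757,1.632,np.array([[-60-102*np.cos(q),0,26+102*np.sin(q)]])/1000)).round(1),proj("scene",levgrip(q)).round(1))
E
```

```text
[55, 53, 58, 55, 57, 58, 60, 58, 55, 61, 56, 75, 131, 182, 201, 204, 191, 144, 79, 59, 64, 62, 68, 66, 71, 64] [192, 204, 181, 125, 65, 55, 56, 56, 55, 82, 147, 170, 191, 193, 187, 175, 150, 105, 65, 60, 63, 58, 65, 56, 61, 58]
[142, 170, 181, 176, 152, 106, 71, 57, 51, 55, 54, 79, 135, 180, 197, 203, 191, 144, 81, 59, 59, 68, 65, 68, 70, 65] [191, 201, 175, 113, 80, 116, 158, 185, 189, 158, 149, 167, 191, 193, 190, 175, 149, 101, 67, 61, 60, 63, 57, 62, 60, 59]
1.6 [[354.7 212.6]] [[353.5 212. ]]
1.7 [[352.1 211.2]] [[351.  210.6]]
1.8 [[349.6 210.1]] [[348.5 209.5]]
1.9 [[347.2 209.3]] [[346.  208.7]]
2.0 [[344.8 208.7]] [[343.7 208.1]]
```

```bash
python3 -m crank '[[0,0.015,0,0,-1],[0,0.015,0,0,-1],[0,0,0,0,-1],[0,0,0,0,-1]]'; python3 -m crank '[[0,0.015,0,0,-1],[0,0.01,0,0,-1],[0,0,0,0,-1],[0,0,0,0,-1]]'
cat >> h.py <<'E'
def lev():
    im=r.grab_frame("scene");cv2.imwrite("pics/lev.png",im)
    t=cv2.imread("pics/scene4.png")[204:214,344:356];s=im[180:240,325:400]
    m=cv2.matchTemplate(s,t,cv2.TM_CCOEFF_NORMED);_,v,_,p=cv2.minMaxLoc(m);print("lever shift px",p[0]+325-344,p[1]+180-204,round(v,2))
E
python3 -c "
from h import *
lev()"
```

```text
clock: 13.22
tcp_pos: [0.4873, 0.1989, 0.0238]
orientation: [2.151, 2.29, -0.002]
contact_force: [-1.4, -8.6, -0.2]
grip_width: 0.0189
gripper_force: 58.5
clock: 13.55
tcp_pos: [0.4871, 0.2029, 0.0237]
orientation: [2.151, 2.289, -0.004]
contact_force: [-1.7, -9.9, 1.1]
grip_width: 0.0187
gripper_force: 58.5
lever shift px 11 22 0.71
```

```bash
python3 -c "
from h import *
g=cv2.cvtColor(cv2.imread('pics/lev.png'),6)[198:218,326:358]
print('\n'.join(''.join('%4d'%v for v in row) for row in g))"
```

```text
76  82  77  63  59  61  56  57  62  62  64  66  61  64  63  65  55  63  61  64  59  69  60  69  63  64  70  65  63  61  65  67
  69  78  71  66  53  62  59  62  60  62  56  59  64  57  66  58  66  62  62  63  64  61  63  66  59  59  64  63  62  63  65  59
  60  60  57  59  54  63  57  52  61  62  65  65  64  60  59  54  73  62  66  58  50  62  64  63  64  61  61  63  68  61  67  65
  47  49  57  59  55  54  55  57  60  64  58  56  59  59  61  62  58  59  61  65  59  62  64  64  63  64  64  65  61  62  58  63
  62  85 101 107  94  68  56  56  56  56  58  58  59  57  56  55  68  62  63  62  63  59  63  62  64  65  60  63  58  62  64  62
 124 169 183 172 173 151 101  70  57  50  61  62  56  56  61  59  60  62  57  58  58  62  67  62  68  63  64  59  62  62  61  60
 182 195 202 184 173 176 176 149 105  71  57  48  57  83 111 110  80  62  54  59  63  60  64  62  66  67  58  65  65  60  65  66
 191 213 222 218 172 150 181 185 177 145 101  64  84 137 178 176 154  93  63  55  62  64  58  54  62  67  62  60  66  63  66  63
 209 238 251 251 194 113 119 155 185 188 173 139 148 183 197 201 191 1
[... 777 characters left out ...]
182 188 188 176 144 106  68  59  62  56  61  59  60  56
 173 173 181 182 195 157  82  58 151 183 178 158 141 166 184 182 181 181 184 165 164 182 188 178 145  98  67  54  56  62  65  60
 177 184 203 184 133  83  38  69 174 206 200 193 169 153 177 184 181 183 181 170 121 124 164 193 192 175 132  87  66  56  59  58
 193 206 199 151  76  44  55 131 198 205 206 204 198 175 170 178 184 184 184 184 141  72  85 137 170 194 187 176 130  76  63  61
 208 195 146  80  41  60 120 197 225 217 212 209 208 187 161 172 181 183 183 188 174 118  60  52  85 140 169 181 147 103  85  69
 190 140  77  43  70 144 198 227 233 228 224 222 219 198 167 165 178 179 181 183 189 178 139  97  55  56 105 109 105 111 111 105
```

```bash
python3 -m crank '[[0,-0.02,0,0,-1],[0,0,-0.02,0,-1],[0,0,0,0,-1],[0,0,0,0,-1]]'|sed -n '2p;4p'; python3 -m crank '[[0,0,-0.02,0,-1],[0,0,0,0,-1],[0,0,0,0,-1]]'|sed -n '2p;4p'; python3 -m crank '[[0,0,-0.015,0,-1],[0,0,0,0,-1],[0,0,0,0,-1]]'|sed -n '2p;4p'
```

```text
tcp_pos: [0.4874, 0.2012, 0.0196]
contact_force: [-3.3, -4.4, 0.7]
tcp_pos: [0.4876, 0.2011, 0.0156]
contact_force: [-1.9, -5.6, 2.5]
tcp_pos: [0.4876, 0.2011, 0.0127]
contact_force: [-2.7, -5.1, 1.7]
```

```bash
python3 -m crank '[[0,-0.005,-0.01,0,-1],[0,0,0,0,-1],[0,0,0,0,-1]]'|sed -n '2p;4p'; python3 -m crank '[[0,-0.005,-0.01,0,-1],[0,0,0,0,-1],[0,0,0,0,-1]]'|sed -n '2p;4p'; python3 -m crank '[[0,0,-0.01,0,-1],[0,0,0,0,-1],[0,0,0,0,-1]]'|sed -n '2p;4p'
```

```text
tcp_pos: [0.4877, 0.2006, 0.0107]
contact_force: [-3.0, -3.8, 2.0]
tcp_pos: [0.4879, 0.2003, 0.0092]
contact_force: [-5.4, -1.8, 10.3]
tcp_pos: [0.488, 0.201, 0.0084]
contact_force: [-9.2, -2.5, 25.3]
```

```bash
python3 -m crank '[[0,0,0.015,0,-1],[0,0,0,0,0.3],[0,0,0,0,0.3],[0,0,0,0,0.3],[0,0,0,0,0.3],[0,0,0,0,0.3],[0,0,0,0,0.3]]'; python3 -m crank '[[0,0,0.05,0,0.3],[0,0,0.1,0,0.3],[0,0,0.2,0,0.3],[0,0,0.2,0,0.3],[0,0,0.2,0,0.3],[0,0.05,0.2,0,0.3],[0,0,0,0,0.3],[0,0,0,0,0.3]]'
python3 - <<'E'
from h import *
ims={n:r.grab_frame(n) for n in M}
for n in M: cv2.imwrite(f"pics/{n}7.png",ims[n])
cv2.imwrite("pics/c7.png",np.hstack([crop(ims["scene"],(295,190),66,66,6),crop(ims["top"],(290,160),66,66,6)]))
E
```

```text
clock: 15.77
tcp_pos: [0.4879, 0.1995, 0.0092]
orientation: [2.149, 2.292, 0.001]
contact_force: [-0.3, -0.1, -0.2]
grip_width: 0.0556
gripper_force: 0.0
clock: 16.43
tcp_pos: [0.4892, 0.2106, 0.2027]
orientation: [2.147, 2.292, 0.01]
contact_force: [-0.3, -0.1, 0.4]
grip_width: 0.0558
gripper_force: 0.0
```

View pics/c7.png

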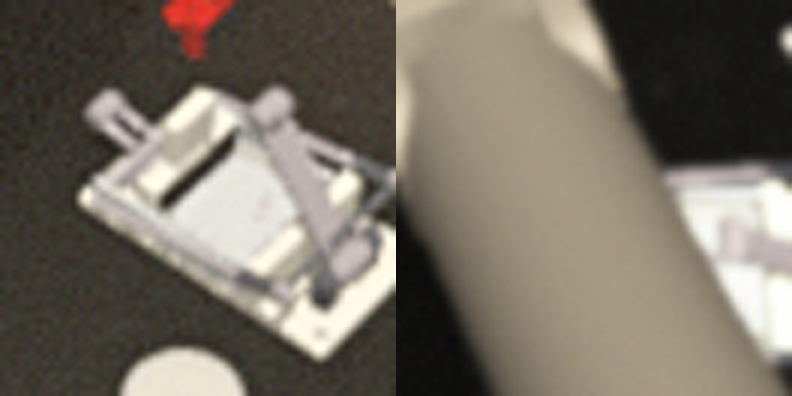

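The picture shows the bar lying behind the gate on its shelf, with the loop grip at scene (312,208) and the lever grip at scene (341,207), so q is about 2.15. Now the lever.

```bash
python3 -m crank '[[0.005,-0.139,0,0,0.6],[0.005,-0.139,0,0,0.6],[0.005,-0.139,0,0,0.6],[0.004,-0.139,0,0,0.6],[0.004,-0.139,0,0,0.6],[0,0,0,0,0.6],[0,0,0,0,0.6]]' 60 | head -3
python3 -m crank '[[0,0,-0.1,0,0.6],[0,0,-0.15,0,0.6],[0,0,-0.15,0,0.6],[0,0,-0.1,0,0.6],[0,0,0,0,0.6],[0,0,0,0,0.6]]'|head -4
```

```text
clock: 17.12
tcp_pos: [0.4913, 0.068, 0.198]
orientation: [-2.153, -2.286, 0.005]
clock: 17.62
tcp_pos: [0.4911, 0.0709, 0.0981]
orientation: [-2.146, -2.292, 0.005]
contact_force: [0.2, 0.0, 0.3]
```

```bash
python3 -m crank '[[0.01,0,-0.025,0,0.6],[0,0,0,0,-1],[0,0,0,0,-1],[0,0,0,0,-1],[0,0,0,0,-1],[0,0,0,0,-1],[0,0,0,0,-1],[0,0,0,0,-1]]' 60
cat > p2.py <<'E'
import numpy as np
q=np.linspace(2.13,0.0,25);p=np.c_[-60-102*np.cos(q),26+102*np.sin(q)];d=np.diff(p,axis=0)
for i in range(0,24,8): print([[float(round(-.0612*x/200,3)),float(round(.998*x/200,3)),float(round(z/200,3)),0,-1] for x,z in d[i:i+8]], p[i+8].round(1),q[i+8])
print(p[0])
E
python3 p2.py
```

```text
clock: 18.28
tcp_pos: [0.4936, 0.0704, 0.0952]
orientation: [-2.148, -2.291, 0.0]
contact_force: [-4.6, 0.2, 10.4]
grip_width: 0.0225
gripper_force: 58.4
[[0.002, -0.039, 0.022, 0, -1], [0.003, -0.041, 0.019, 0, -1], [0.003, -0.043, 0.015, 0, -1], [0.003, -0.044, 0.011, 0, -1], [0.003, -0.045, 0.007, 0, -1], [0.003, -0.045, 0.003, 0, -1], [0.003, -0.045, -0.001, 0, -1], [0.003, -0.045, -0.005, 0, -1]] [-75.3 126.8] 1.42
[[0.003, -0.044, -0.009, 0, -1], [0.003, -0.043, -0.013, 0, -1], [0.003, -0.042, -0.016, 0, -1], [0.002, -0.04, -0.02, 0, -1], [0.002, -0.038, -0.024, 0, -1], [0.002, -0.036, -0.027, 0, -1], [0.002, -0.034, -0.03, 0, -1], [0.002, -0.031, -0.033, 0, -1]] [-137.4   92.5] 0.71
[[0.002, -0.028, -0.036, 0, -1], [0.002, -0.025, -0.038, 0, -1], [0.001, -0.021, -0.04, 0, -1], [0.001, -0.018, -0.042, 0, -1], [0.001, -0.014, -0.043, 0, -1], [0.001, -0.01, -0.044, 0, -1], [0.0, -0.006, -0.045, 0, -1], [0.0, -0.002, -0.045, 0, -1]] [-162.   26.] 0.0
[ -5.88784356 112.46313969]
```

```bash
python3 -m crank '[[0.002,-0.039,0.022,0,-1],[0.003,-0.041,0.019,0,-1],[0.003,-0.043,0.015,0,-1],[0.003,-0.044,0.011,0,-1],[0.003,-0.045,0.007,0,-1],[0.003,-0.045,0.003,0,-1],[0.003,-0.045,-0.001,0,-1],[0.003,-0.045,-0.005,0,-1]]'
```

```text
clock: 18.95
tcp_pos: [0.4978, 0.0024, 0.1094]
orientation: [-2.145, -2.29, -0.001]
contact_force: [-7.7, 4.0, 15.4]
grip_width: 0.0223
gripper_force: 57.8
```

```bash
python3 -m crank '[[0.003,-0.044,-0.003,0,-1],[0.003,-0.043,-0.011,0,-1],[0.003,-0.042,-0.016,0,-1],[0.002,-0.04,-0.02,0,-1],[0.002,-0.038,-0.024,0,-1],[0.002,-0.036,-0.027,0,-1],[0.002,-0.034,-0.03,0,-1],[0.002,-0.031,-0.033,0,-1]]'
```

```text
clock: 19.62
tcp_pos: [0.5016, -0.0625, 0.0766]
orientation: [-2.15, -2.289, 0.002]
contact_force: [-6.5, -0.1, 8.3]
grip_width: 0.0215
gripper_force: 71.8
```

```bash
python3 - <<'E'
from h import *
im=r.grab_frame("scene");cv2.imwrite("pics/scene8.png",im)
# loop grip still lying at ~(312,208)?
for f in("scene7","scene8"):
    g=cv2.cvtColor(cv2.imread(f"pics/{f}.png"),6)[202:216,304:326];print("\n".join("".join("%4d"%v for v in row) for row in g),"\n")
E
```

```text
47  43  48  53  44  47  46  55  47  50  54  53  53  56  58  58  57  53  57  59  58  57
  49  45  45  47  46  53  54  47  49  57  46  54  58  52  60  55  62  54  58  57  52  56
  46  38  52  49  52  50  56  52  70  72  61  52  59  57  58  51  57  59  61  51  55  52
  46  47  53  45  51  47  49  83 143 158 133  81  52  50  57  56  57  57  57  53  53  52
  56  44  55  56  51  52  92 149 188 200 180 127  63  48  54  49  56  58  60  48  55 120
  52  50  54  53  44  82 151 190 197 197 189 154 102  51  53  54  55  50  49  53 119 209
  54  51  48  51  61 118 173 191 192 183 162 175 164 114  58  53  54  49  60 121 207 247
  53  55  60  49  57 109 147 172 180 155 120 158 186 186 136  67  41  65 128 211 248 252
  48  48  51  50  49  73 111 144 179 185 130  87 144 200 180 125  89 124 186 244 253 243
  49  52  50  52  53  54  75 108 163 210 193 132  85 144 162 174 174 187 198 223 234 212
  55  51  48  55  49  45  49  49  78 150 189 187 144  91  97 169 204 208 189 186 189 182
  54  51  49  54  52  53  43  38  39  61 121 177 187 152 121 165 193 188 177 177 182 178
  49  58  56  48  55  49  50  46  
[... 691 characters left out ...]
2  42  57  56  53  55  55  54  89 146 186 201 183 126  62  45  49 114 204 247
  59  55  59  57  52  53  51  54  54  82 149 191 197 198 185 147  85  58 107 206 248 253
  52  49  49  51  49  55  56  47  60 114 175 198 196 185 171 173 148 135 173 242 253 249
  51  54  56  54  51  57  53  53  67 121 153 180 181 155 126 167 190 196 197 223 240 228
  54  57  50  53  53  51  52  49  59  99 126 152 170 152 108 156 195 205 187 184 202 188
  52  56  58  46  56  54  58  55  49  61  97 111 152 183 184 188 201 182 174 178 182 178
  56  52  51  50  47  58  50  56  55  42  46  45  96 187 209 199 193 165 166 177 183 176
  54  60  60  51  57  57  53  57  43  47  41  86 134 189 183 189 189 177 173 174 181 175
```

The loop was drawn in about 4 px while the gate stayed, so the bar is under the nose. Continuing down.

```bash
python3 -m crank '[[0.002,-0.028,-0.036,0,-1],[0.002,-0.025,-0.038,0,-1],[0.001,-0.021,-0.04,0,-1],[0.001,-0.018,-0.042,0,-1],[0.001,-0.014,-0.043,0,-1],[0.001,-0.01,-0.044,0,-1],[0,-0.006,-0.045,0,-1],[0,0,-0.03,0,-1]]' 80; python3 -m crank '[[0,0,-0.01,0,-1],[0,0,0,0,-1],[0,0,0,0,-1]]'
```

```text
clock: 20.33
tcp_pos: [0.5025, -0.0839, 0.0117]
orientation: [-2.145, -2.289, 0.001]
contact_force: [-4.3, 52.0, -12.5]
grip_width: 0.0218
gripper_force: 147.9
clock: 20.58
tcp_pos: [0.5025, -0.0822, 0.0093]
orientation: [-2.142, -2.291, 0.001]
contact_force: [-2.6, 7.3, -4.7]
grip_width: 0.0221
gripper_force: 148.0
```

```bash
python3 -m crank '[[0,0,0,0,0.2],[0,0,0,0,0.2],[0,0,0,0,0.2],[0,0,0,0,0.2],[0,0,0,0,0.2],[0,0,0.1,0,0.2],[0,0,0.2,0,-1],[0,0,0,0,-1]]' 60|head -2;python3 -m crank '[[0,-0.01,0,0,-1],[0,0,0,0,-1],[0,0,0,0,-1],[0,0,0,0,-1],[0,0,0,0,-1],[0,0,0,0,-1],[0,0,-0.08,0,-1],[0,0,-0.01,0,-1]]'
```

```text
clock: 21.25
tcp_pos: [0.5079, -0.0862, 0.0751]
clock: 21.92
tcp_pos: [0.5035, -0.087, 0.0506]
orientation: [-2.148, -2.291, 0.002]
contact_force: [1.0, -0.3, 0.3]
grip_width: -0.0003
gripper_force: 0.5
```

```bash
python3 -m crank '[[0,0,-0.05,0,-1],[0,0,-0.02,0,-1],[0,0,0,0,-1]]'|sed -n '2p;4p';python3 -m crank '[[0,0,-0.01,0,-1],[0,0,0,0,-1],[0,0,0,0,-1]]'|sed -n '2p;4p';python3 -m crank '[[0,0,-0.01,0,-1],[0,0,0,0,-1],[0,0,0,0,-1]]'|sed -n '2p;4p'
```

```text
tcp_pos: [0.5036, -0.0871, 0.0371]
contact_force: [0.2, -0.9, 1.3]
tcp_pos: [0.5044, -0.0871, 0.0363]
contact_force: [0.1, -0.5, 0.3]
tcp_pos: [0.5048, -0.0872, 0.0348]
contact_force: [-1.7, -0.4, 6.4]
```

```bash
python3 -m crank '[[0,0,-0.012,0,-1],[0,0,0,0,-1],[0,0,0,0,-1]]'|sed -n '2p;4p';python3 -m crank '[[0,0,-0.012,0,-1],[0,0,0,0,-1],[0,0,0,0,-1]]'|sed -n '2p;4p'
```

```text
tcp_pos: [0.505, -0.0872, 0.0339]
contact_force: [-7.4, 1.4, 27.4]
tcp_pos: [0.5052, -0.0873, 0.0332]
contact_force: [-13.1, 2.9, 49.4]
```

```bash
python3 -m crank '[[0,0,0.1,0,-1],[0,0,0.2,0,-1],[0,0,0.2,0,-1],[0,0,0.2,0,-1],[0,-0.2,0.2,0,-1],[0,-0.2,0,0,-1],[0,-0.2,0,0,-1],[0,0,0,0,-1]]'
python3 - <<'E'
from h import *
im=r.grab_frame("scene");cv2.imwrite("pics/scene9.png",im);a=cv2.cvtColor(cv2.imread("pics/scene7.png"),6).astype(int);b=cv2.cvtColor(im,6).astype(int)
g=b[202:216,304:326];print("\n".join("".join("%4d"%v for v in row) for row in g))
S2=(.4935,.0757,1.632)
for nm,c in(("levgrip0",(-162,0,26)),("old lever",(-4,0,112)),("block top",(54.5,0,74)),("loopgrip",(99,0,28))):
    # image uses camera-frame stand S
    p=proj("scene",st(*c))[0];u,v=p.round().astype(int);print(nm,p.round(1),b[v-3:v+4,u-4:u+5].tolist() if nm!="block top" else "")
# gate shift between 7 and 9
t=cv2.imread("pics/scene7.png")[203:222,318:334];m=cv2.matchTemplate(im[198:228,312:342],t,cv2.TM_CCOEFF_NORMED);print(cv2.minMaxLoc(m))
E
```

```text
clock: 23.83
tcp_pos: [0.5033, -0.2054, 0.2005]
orientation: [2.156, 2.277, -0.002]
contact_force: [-0.1, -1.0, 0.0]
grip_width: -0.0001
gripper_force: 0.0
  56  53  54  61  57  55  45  57  57  54  58  52  53  53  50  55  62  60  57  58  60  60
  58  63  53  49  57  55  56  54  55  55  54  56  62  53  60  58  56  61  57  60  54  59
  57  55  49  49  54  58  58  59  53  60  53  56  57  48  57  57  54  53  67  55  56  50
  49  50  56  51  51  56  57  63  48  58  54  55  56  61  55  56  54  56  51  52  55  52
  57  55  50  54  55  59  54  60  55  50  52  57  87 118 113  82  60  54  55  48  53  88
  55  60  58  55  59  58  59  52  63  53  60 112 154 180 176 133  66  54  49  55 110 199
  59  48  52  55  49  57  57  51  48  58 114 169 193 197 196 163  97  45  51 116 203 247
  57  55  53  54  53  59  56  53  56  96 152 190 198 193 181 171 126  74 108 204 247 253
  54  54  51  54  57  55  51  51  57 101 146 176 191 176 148 168 184 160 182 240 253 251
  61  52  57  57  51  55  59  60  51  77 123 147 168 154 106 126 198 206 201 223 240 231
  44  58  54  58  55  61  54  52  52  60  95 113 150 1
[... 656 characters left out ...]
207.5] [[61, 67, 62, 64, 63, 57, 64, 59, 57], [60, 56, 61, 55, 65, 61, 64, 60, 61], [51, 56, 62, 64, 60, 59, 65, 63, 65], [61, 61, 60, 58, 64, 63, 62, 63, 57], [134, 84, 54, 55, 54, 58, 56, 62, 62], [187, 150, 104, 69, 55, 55, 57, 61, 59], [209, 196, 178, 148, 100, 63, 61, 53, 58]]
block top [326.3 206.9] 
loopgrip [316.2 209.7] [[63, 53, 60, 112, 154, 180, 176, 133, 66], [48, 58, 114, 169, 193, 197, 196, 163, 97], [56, 96, 152, 190, 198, 193, 181, 171, 126], [57, 101, 146, 176, 191, 176, 148, 168, 184], [51, 77, 123, 147, 168, 154, 106, 126, 198], [52, 60, 95, 113, 150, 177, 136, 115, 189], [50, 52, 58, 67, 109, 178, 187, 170, 200]]
(-0.2740183174610138, 0.9373491406440735, (6, 10), (6, 5))
```

The images confirm it: the lever grip sits at the shut position, scene (377,248). The loop grip is at its latched spot, scene (317,209), and the gate hasn't moved.

```bash
python3 -c "
from bench import r
print(r.hand_in())"
```

```text
the job is handed in; nothing more can be done
None
```

The stand is closed up and handed in: the keeper gate is in the bed against the tray with its hook facing away, the loop bar is latched under the hook, the lever is pressed down to its stop, and the robot is clear; the hand-in returned no verdict.

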